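# Unlock and open the dust extractor's service panel

### The arm

A 6-joint arm with a two-finger parallel gripper is mounted at the origin on a cart in front of the work surface, level with it; the furniture and walls round the work are solid. World frame = base frame: x ahead of the robot, y to its left, z up, the work surface at z = 0. Lengths are in mm, angles in rad, forces in N, time in s.
With the tool pointing down it reaches from about 350 to 975 mm from the base axis. Payload 7.1 kg.
Tool frame: the origin (TCP) lies on the mounting face of the last link; the fingertips stand 182 mm ahead of it and the grasp point (between the pads) lies 163 mm ahead of it (ctrl.tcp_to_tips is the distance from the TCP to the fingertips, in mm); z points along the fingers, y is the direction in which the jaws open and shut (so a half turn about z gives the same grasp; the last joint's range is limited). The gripper opens to 88 mm and grips with 3 to 60 N. Pads are 20 mm wide; open, the fingers measure 115 mm over their backs; the gripper's body (75 mm by 178 mm) begins 61 mm behind the grasp point.
Start: joints at [1.083, 0.423, 1.63, -0, 1.089, -0.019], TCP at [282.353, 557.569, 404.675] pointing down, gripper open.
Joint ranges: [-3, 3], [-0.9, 2.11], [0.09, 2.58], [-1.31, 4.45], [0.11, 2.69], [-2.54, 2.54]. Speed limits (rad/s): [2.39, 2.39, 3.01, 3.14, 3.14, 3.14].

### API

Orientations are given as a rotation vector (axis times angle).
In Python, from workcell import ctrl gives the robot as it stands. The module is installed in compiled form; this text tells all that it offers.
- The arm moves only by the tool send_rows, never from a script. Its argument "commands" is a list of rows, each an object with "translation": the shift along the world's x, y, z normalised to -1 to 1, where 1 is 0.1 m, a list of three; "twist": the turn, a rotation vector about the world's x, y, z normalised to -1 to 1, where 1 is 0.5 rad, a list of three. A call has exactly 10 rows; each row is the pose to reach, as a shift and turn from the pose commanded when the call began; what a row does not reach only later rows make up. A row lasts 1/10 s, in which the tool goes at most 50 mm and 8.59 degrees, less where a joint would pass 70% of its speed; a pose out of reach is approached as far as the arm can. A call with a number of a shift or a turn outside -1 to 1 is refused whole. A call with a gripper value outside its range is refused whole. "grip" is the closure, from -1 (fully open) to 1 (shut), set as the call begins (left out, the last holds). The fingers move at their own pace and stop on an object; the grip force is fixed at half the most. Time passes only in rows, so rows that repeat a pose let the fingers close, or fill a call up. It gives the time, the measured TCP pose, the force and the opening at its end, in the units of the state.
- ctrl.get_obs(): the state, without advancing time (a new reading comes with each control period).
- ctrl.get_image(name): name is "scene" or "top" or "wrist"; returns a dict with "img" (420x560x3 uint8, red, green, blue), "intrinsics" (3x3 intrinsics, pixels), "cam_to_world" (4x4, takes a point from camera to world coordinates). Camera axes: x right, y down, z forward; pixel columns grow to the right and rows downward; lengths in mm; the calibration is good to about 2 mm. A picture is of the moment at which its call begins. There is no depth.
- ctrl.close_job(): hands the job in, once; it reports no verdict.
The state is a dict: "t": time; "qpos": joint angles; "qvel": joint speeds; "joint_torque": joint torques, N m; "ee_pos": TCP position; "orientation": TCP orientation; "ft_force": force on the tool from outside, world axes, zero at the start; "moment": the same for the moment, N m; "width": finger opening in mm.
Only numpy, scipy, OpenCV 4.12 (cv2) and the standard library are available. Lean on these libraries where they do the work, as an engineer would, in place of code of your own. Each camera call takes 0.05 s, during which the arm holds its last target. There are 200 camera calls.

### The job

The filter of the bench dust extractor is due for an inspection. Fit the loose wing key standing on the table onto the square stud in the panel's lock, turn it a quarter turn anticlockwise (seen from above) to free the latch, then take the key off and stand it upright on the table again while the panel is still shut. Then swing the service panel up by its handle until it stands upright or beyond and stays open; do not turn the stud with bare fingers, and leave the jar, the sanding block and the wooden spoon where they are.

Things in the scene. Friction and masses are not known exactly. Their poses are not given: they have to be found in the camera images.
- extractor: Bench dust extractor, fixed: grey steel box 210 (x) x 290 (y) x 125 mm high; louvres, switch and dial on its front (-x, towards the robot), a black hose spigot 53 mm out of its right (-y) side. Origin: centre of its underside; x to its back, y left, z up. On top lies the service panel, 166 x 256 mm, upper face at 130 mm, hinged along its back edge, with the lock front right, the handle front left.
- panel (a joint): Opening angle of the service panel, rad: 0 shut, 1.57 upright, 1.75 its stop (leaning back). The cam frees it when the latch has turned more than about 1.2 rad. Its hinge is stiff (0.5 N m, up to 6 N at the handle with its weight) and holds the panel at any angle.
- latch (a joint): Angle of the quarter-turn latch (stud, pointer and cam in one) relative to the panel, rad: 0 locked, 1.57 (its stop) free; positive is anticlockwise from above. Starts between 0 and 0.12. Turning takes 0.06 N m; it stays where left. A white pointer bar beside the stud points to the panel's front edge when locked, to the right (-y of the extractor) when free.
- stud: Square steel stud of the latch, 12 x 12 mm, 14 mm tall, its top 5.5 mm tapering to 7 mm; it stands in the lock's round recess, 37 mm across, 16 mm deep. Origin: on its axis at the recess floor; z along the axis, up while the panel is shut; x and y normal to its flat sides, turning with the latch.
- panel_lock (a point): Point on the latch's axis at the floor of the lock's recess, 126 mm above the table while the panel is shut; the recess rim is 16 mm higher, the bezel 57 mm across at its foot, 47 mm at the rim. In the extractor's frame at x -40, y -58 mm.
- key: Loose steel wing key, 78 mm tall, 150 g, stands on its barrel: barrel 27 mm across (collar 33), 36 mm high, square socket (14.2 mm wide, 20 deep) in its lower end; on a 15 mm neck a flat oval bow, 64 mm long (x), 13 thick (y), 34 high, its middle 61 mm above the origin. Origin: on the axis at the lower end; z up. Socket flats normal to x, y: fits the stud in 4 positions, 10 deg play; seated, origin at panel_lock.
- panel_handle (a point): Middle of the bow handle's bar: a round steel bar 11 mm thick, about 80 mm of it straight along the extractor's y, 38 mm above the panel's upper face (168 mm above the table while shut). In the extractor's frame at x -75, y 58 mm while shut. It moves with the panel. The panel's front edge lies 18 mm beyond the bar.
- panel_hinge (a point): Point on the hinge axis of the panel, fixed, 128.5 mm above the table; the axis runs along the extractor's y. In the extractor's frame at x 76.5, y 0. The handle's bar swings about it from the front up and backwards, at a radius of 157 mm.
- jar: White round plastic jar with a screw cap, 42 mm across, 64 mm tall; a bystander on the table. Origin: centre of its underside.
- sanding_cork: Cork sanding block 56 x 85 x 24 mm lying on the table; a bystander. Origin: centre of its underside.
- spoon: Plain wooden spoon blank 163 mm long (y), 42 mm wide, 24 mm high, lying on the table; a bystander. Origin: centre of its underside.
- lamp_tip (a point): Left end of the head of the white desk lamp, which stands on the right of the table; a fixed obstacle for arm and wrist, not part of the job. The head is a bar 50 mm thick, 467 to 500 mm above the table, from here 270 mm back to the lamp's elbow (155 mm nearer the robot and 220 mm farther right); from the elbow the stem slopes down to the foot, 200 mm farther right.

How it is judged (in metres and radians):
On the way, in this order (a step that is already met when the one before it is completed fails the run):
1. with the key seated on the stud the latch is turned free, the panel still shut (value of joint latch above 1.3 rad and distance between key and panel_lock below 0.008 m and value of joint panel below 0.06 rad), for 0.1 s.
2. the key stands upright on the table again, let go, the panel still shut (height (world z) of key below 0.008 m and angle between key's own z axis and vertical below 0.15 rad and contact force between the fingers and key below 0.2 N and value of joint latch above 1.3 rad and value of joint panel below 0.06 rad), for 0.1 s.
At the end, for the whole second after the job is handed in: The panel stands open by itself at 1.48 rad (85 degrees) or more with the latch still turned free (over 1.3 rad), and the key stands upright (within 0.15 rad) on the table top at rest; the gripper touches nothing (value of joint panel above 1.48 rad and value of joint latch above 1.3 rad and height (world z) of key below 0.008 m and angle between key's own z axis and vertical below 0.15 rad and contact force between the fingers and key below 0.2 N and contact force between the fingers and anything else below 0.2 N and linear speed of key below 0.02 m/s).
It fails at once if the stud is touched by the bare fingers (contact force between the fingers and stud above 2 N).
It fails at once if a bystander (jar, sanding block or spoon) is shifted more than 30 mm (distance of any of jar, sanding_cork, spoon from where it was at the start of the episode above 0.03 m).
It also fails if it takes over 69 s, if anything falls off the work surface, if the arm or the gripper's body presses on something with over 40 N, if the wrist force passes 120 N, or if a joint passes its speed limit or range.

## Working session

There is one attempt and no reset: what is moved stays moved. The work goes in short steps, Python scripts to look and compute and a tool call to move; the robot and the scene stay as the last step left them, time stands still between calls to the robot, and variables do not carry over. Pictures are saved under pics/ and viewed, about 8 in all and at most 12, crops included, and the job is handed in when it is done.

Besides the shell and the picture viewer there is one more tool, called as name(argument=value, ...) on one line, values as JSON. send_rows: Moves the arm, as the interface text tells. Its arguments: {"type":"object","properties":{"commands":{"type":"array","items":{"type":"object","properties":{"translation":{"type":"array","items":{"type":"number"}},"twist":{"type":"array","items":{"type":"number"}}}}},"grip":{"type":"number"}},"required":["commands"]}

```bash
mkdir -p pics; cat > h.py <<'E'
from workcell import ctrl
import numpy as np, cv2
def snap(n,f):
    d=ctrl.get_image(n); cv2.imwrite(f'pics/{f}.png',d['img'][:,:,::-1]); np.savez(f'pics/{f}.npz',K=d['intrinsics'],T=d['cam_to_world']); return d
def load(f):
    z=np.load(f'pics/{f}.npz'); return z['K'],z['T']
def ray(f,u,v,z):
    K,T=load(f); d=T[:3,:3]@np.linalg.solve(K,[u,v,1]); o=T[:3,3]; return o+d*(z-o[2])/d[2]
def proj(f,p):
    K,T=load(f); q=K@(T[:3,:3].T@(np.array(p)-T[:3,3])); return q[:2]/q[2]
E
python3 - <<'E'
from h import *
a=snap('top','top0')['img'];b=snap('scene','scene0')['img'];c=snap('wrist','wrist0')['img']
cv2.imwrite('pics/top0b.png',cv2.resize(a[:,:,::-1],(800,600),interpolation=cv2.INTER_CUBIC))
cv2.imwrite('pics/scene0b.png',cv2.resize(b[:,:,::-1],(800,600),interpolation=cv2.INTER_CUBIC))
for f in('top0','scene0','wrist0'):
    K,T=load(f);print(f,K.round(1).tolist(),T.round(3).tolist())
print(ctrl.get_obs(),ctrl.tcp_to_tips)
E
```

```text
top0 [[524.4, 0.0, 274.6], [0.0, 524.4, 217.1], [0.0, 0.0, 1.0]] [[-0.001, -0.999, 0.052, 377.936], [-1.0, 0.001, -0.008, 16.339], [0.008, -0.052, -0.999, 1992.962], [0.0, 0.0, 0.0, 1.0]]
scene0 [[514.9, 0.0, 276.4], [0.0, 514.9, 207.9], [0.0, 0.0, 1.0]] [[-0.61, -0.453, 0.65, -606.326], [-0.792, 0.332, -0.512, 879.741], [0.016, -0.828, -0.561, 1230.172], [0.0, 0.0, 0.0, 1.0]]
wrist0 [[364.7, 0.0, 280.7], [0.0, 364.7, 204.9], [0.0, 0.0, 1.0]] [[0.452, 0.86, 0.235, 219.877], [0.892, -0.436, -0.121, 588.696], [-0.001, 0.264, -0.964, 384.009], [0.0, 0.0, 0.0, 1.0]]
{'t': 0.15, 'qpos': array([ 1.08298799e+00,  4.23676245e-01,  1.63047730e+00, -3.29742137e-05,
        1.08857682e+00, -1.89912137e-02]), 'qvel': array([-0.00130155, -0.00055009, -0.00257929,  0.0024707 , -0.00049327,
        0.00286249]), 'joint_torque': array([ 2.71037979e-04, -5.44981992e+01, -2.73919362e+01,  6.44160435e-02,
        2.04761373e-02, -1.14153165e-04]), 'ee_pos': array([282.27528887, 557.39836544, 404.08790784]), 'orientation': array([-7.29607519e-01, -3.05543121e+00,  1.74140280e-03]), 'ft_force': array([-0.46803673, -0.35891878, -0.20506782]), 'moment': array([ 0.0041946 ,  0.01744778, -0.01323816]), 'width': 88.00064656896545} 182.0
```

View pics/top0b.png

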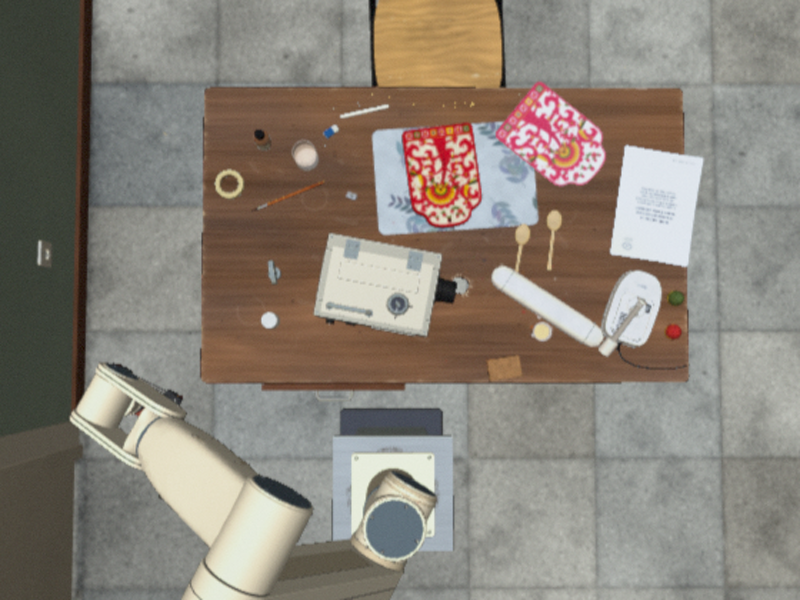

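View pics/scene0b.png

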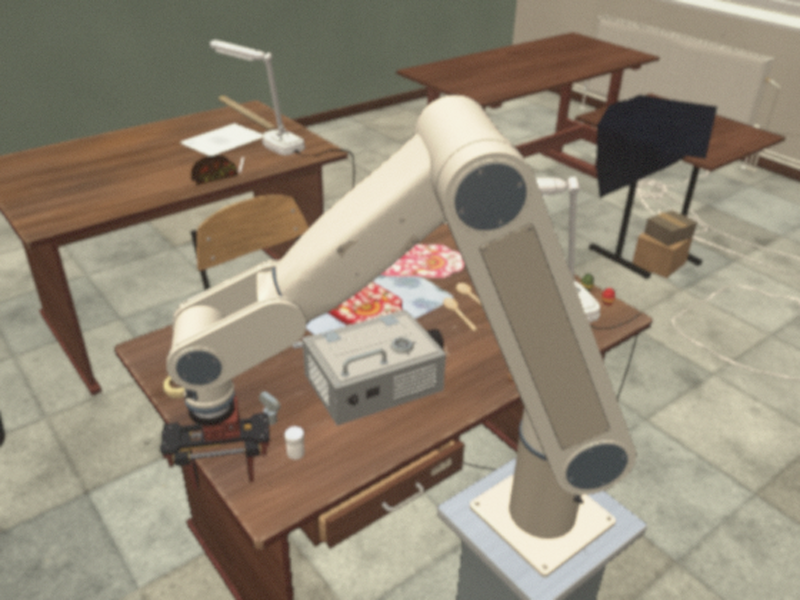

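The top view shows the key at about (274,271), the jar at (269,320), the extractor around (380,290), and the lamp head on the right. I'll enlarge crops of it.

```bash
python3 - <<'E'
from h import *
a=cv2.imread('pics/top0.png')[155:245,175:325]
cv2.imwrite('pics/c1.png',cv2.resize(a,None,fx=5.3333,fy=5.3333,interpolation=cv2.INTER_CUBIC))
E
```

```text
(no output)
```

View pics/c1.png

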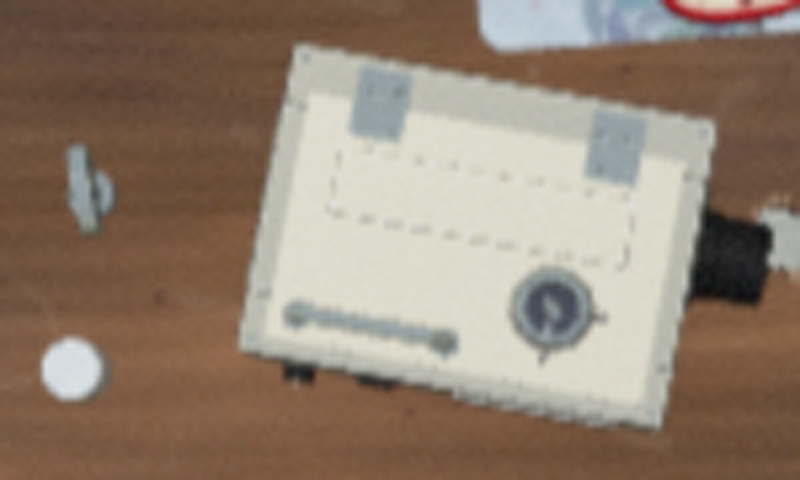

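View pics/wrist0.png

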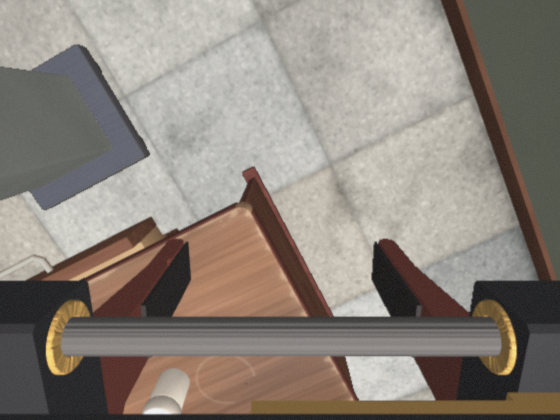

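The crop shows the key's bow from (75,147) to (92,233), box top corners at (300,45), (714,122), (658,428) and (243,350), the lock centre at (551,308), and the handle ends at (297,314) and (443,342). The wrist view shows only the jar.

```bash
python3 - <<'E'
from h import *
r=lambda u,v,z:ray('top0',175+(u+.5)/5.3333-.5,155+(v+.5)/5.3333-.5,z)
C=np.array([r(*c,125) for c in((300,45),(714,122),(658,428),(243,350))])
L=r(551,308,138);print('corners',C.round(1).tolist(),'ctr',C.mean(0));
b=C[0]+C[1]-C[2]-C[3]; yv=C[0]+C[3]-C[1]-C[2]
print('yaw',np.arctan2(b[1],b[0]),np.arctan2(-yv[0],yv[1]),np.linalg.norm(b)/2,np.linalg.norm(yv)/2)
th=(np.arctan2(b[1],b[0])*210+np.arctan2(-yv[0],yv[1])*290)/500
R=np.array([[np.cos(th),-np.sin(th)],[np.sin(th),np.cos(th)]]);c=C.mean(0)[:2]
for n,p in dict(lock=(-40,-58),handle=(-75,58),hinge=(76.5,0)).items(): print(n,c+R@p)
print('lock seen',L,'handle seen',r(297,314,168),r(443,342,168))
k1=r(75,147,70);k2=r(92,233,70);d=k1-k2;print('key',k1,k2,(k1+k2)/2,np.linalg.norm(d),np.arctan2(d[1],d[0]))
print('jar',r(72,369,64))
print('lamp',ray('top0',503/1.4286,278/1.4286,480))
E
```

```text
corners [[669.0, 157.1, 125.0], [616.9, -121.0, 125.0], [411.5, -82.7, 125.0], [463.8, 194.5, 125.0]] ctr [540.30075294  36.96506576 125.        ]
yaw -0.18236280785616332 -0.1857565168006608 208.76329732960298 282.5142479129801
lock [490.34762473 -12.72079725]
handle [477.20208904 107.72917117]
hinge [615.50477116  22.94345233]
lock seen [491.02270816 -11.14086071 138.        ] handle seen [485.35970315 155.24140543 168.        ] [466.98508324  59.88280613 168.        ]
key [606.6389361  316.15396519  70.        ] [547.10626268 304.01662104  70.        ] [576.87259939 310.08529311  70.        ] 60.75733969425799 0.20112067075959345
jar [453.59568492 318.01389144  64.        ]
lamp [ 521.60313738 -221.25181191  480.        ]
```

send_rows(commands=[{"translation":[0.1,-0.08,0],"twist":[0,0,-0.1]},{"translation":[0.2,-0.16,0],"twist":[0,0,-0.2]},{"translation":[0.3,-0.25,0],"twist":[0,0,-0.3]},{"translation":[0.4,-0.33,0],"twist":[0,0,-0.4]},{"translation":[0.5,-0.41,0],"twist":[0,0,-0.5]},{"translation":[0.6,-0.49,0],"twist":[0,0,-0.6]},{"translation":[0.7,-0.58,0],"twist":[0,0,-0.7]},{"translation":[0.8,-0.66,0],"twist":[0,0,-0.8]},{"translation":[0.9,-0.74,0],"twist":[0,0,-0.9]},{"translation":[0.98,-0.82,0],"twist":[0,0,-1.0]}], grip=-1)

```text
t: 1.15
ee_pos: [381.3, 474.9, 404.7]
orientation: [1.469, 2.777, 0.0]
ft_force: [-0.0, -0.2, 0.2]
width: 87.8
```

send_rows(commands=[{"translation":[0.1,-0.08,0],"twist":[0,0,-0.1]},{"translation":[0.2,-0.16,0],"twist":[0,0,-0.2]},{"translation":[0.3,-0.25,0],"twist":[0,0,-0.3]},{"translation":[0.4,-0.33,0],"twist":[0,0,-0.4]},{"translation":[0.5,-0.41,0],"twist":[0,0,-0.5]},{"translation":[0.6,-0.49,0],"twist":[0,0,-0.6]},{"translation":[0.7,-0.58,0],"twist":[0,0,-0.7]},{"translation":[0.8,-0.66,0],"twist":[0,0,-0.8]},{"translation":[0.9,-0.74,0],"twist":[0,0,-0.9]},{"translation":[0.98,-0.82,0],"twist":[0,0,-1.0]}])

```text
t: 2.15
ee_pos: [479.3, 392.9, 404.7]
orientation: [2.11, 2.327, 0.0]
ft_force: [0.5, -0.5, 1.0]
width: 87.7
```

send_rows(commands=[{"translation":[0.1,-0.08,0],"twist":[0,0,-0.1]},{"translation":[0.2,-0.16,0],"twist":[0,0,-0.2]},{"translation":[0.3,-0.25,0],"twist":[0,0,-0.3]},{"translation":[0.4,-0.33,0],"twist":[0,0,-0.4]},{"translation":[0.5,-0.41,0],"twist":[0,0,-0.5]},{"translation":[0.6,-0.49,0],"twist":[0,0,-0.6]},{"translation":[0.7,-0.58,0],"twist":[0,0,-0.7]},{"translation":[0.8,-0.66,0],"twist":[0,0,-0.8]},{"translation":[0.9,-0.74,0],"twist":[0,0,-0.9]},{"translation":[0.98,-0.82,0],"twist":[0,0,-1.0]}])

```text
t: 3.15
ee_pos: [577.3, 310.7, 404.6]
orientation: [2.621, 1.733, 0.0]
ft_force: [-0.2, -1.0, 0.3]
width: 87.8
```

send_rows(commands=[{"translation":[0,0,0],"twist":[0,0,-0.1]},{"translation":[0,0,0],"twist":[0,0,-0.2]},{"translation":[0,0,0],"twist":[0,0,-0.3]},{"translation":[0,0,0],"twist":[0,0,-0.4]},{"translation":[0,0,0],"twist":[0,0,-0.5]},{"translation":[0,0,0],"twist":[0,0,-0.6]},{"translation":[0,0,0],"twist":[0,0,-0.7]},{"translation":[0,0,0],"twist":[0,0,-0.8]},{"translation":[0,0,0],"twist":[0,0,-0.9]},{"translation":[0,0,0],"twist":[0,0,-1.0]}])

```text
t: 4.15
ee_pos: [576.8, 311.1, 404.6]
orientation: [-2.968, -1.031, 0.0]
ft_force: [-0.6, -0.2, -0.6]
width: 87.7
```

send_rows(commands=[{"translation":[0,0,-0.05],"twist":[0,0,-0.1]},{"translation":[0,0,-0.1],"twist":[0,0,-0.2]},{"translation":[0,0,-0.15],"twist":[0,0,-0.3]},{"translation":[0,0,-0.2],"twist":[0,0,-0.4]},{"translation":[0,0,-0.25],"twist":[0,0,-0.5]},{"translation":[0,0,-0.3],"twist":[0,0,-0.6]},{"translation":[0,0,-0.35],"twist":[0,0,-0.7]},{"translation":[0,0,-0.4],"twist":[0,0,-0.8]},{"translation":[0,0,-0.4],"twist":[0,0,-0.94]},{"translation":[0,0,-0.4],"twist":[0,0,-0.94]}])

```text
t: 5.15
ee_pos: [576.7, 311.1, 364.4]
orientation: [3.126, 0.314, -0.001]
ft_force: [0.2, 0.3, -0.7]
width: 87.9
```

```bash
python3 - <<'E'
from h import *
a=snap('wrist','w1')['img'];print(ctrl.get_obs())
cv2.imwrite('pics/w1b.png',cv2.resize(a[:,:,::-1],(800,600),interpolation=cv2.INTER_CUBIC))
E
```

```text
{'t': 5.2, 'qpos': array([4.76657790e-01, 5.11090914e-01, 1.58784072e+00, 2.12822766e-05,
       1.04273119e+00, 1.84469650e+00]), 'qvel': array([ 0.00227877, -0.00342152, -0.00246818,  0.00096326, -0.00194616,
       -0.02242457]), 'joint_torque': array([ 1.00639966e-02, -5.85257471e+01, -2.63855606e+01, -3.73757051e-03,
       -6.76403381e-02,  3.05771409e-01]), 'ee_pos': array([576.70347455, 311.18795112, 364.60521714]), 'orientation': array([ 3.12545549e+00,  3.17928010e-01, -1.13132816e-04]), 'ft_force': array([-0.97390385,  0.85778998,  0.13590885]), 'moment': array([-0.02243985,  0.13715677, -0.03384696]), 'width': 87.78585122359395}
```

View pics/w1b.png

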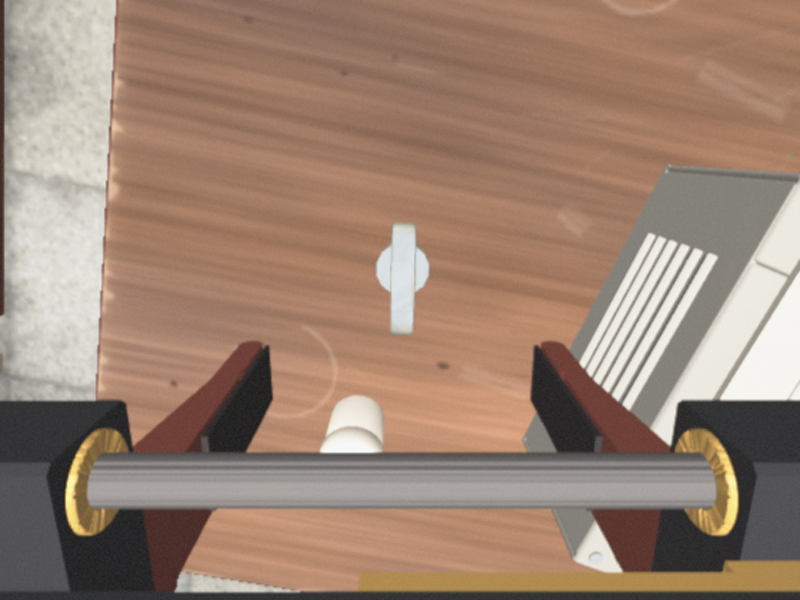

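The wrist view shows the key's bow from (403,223) to (401,333) and the collar centred at (402.5,269), nearly aligned with the jaws.

```bash
python3 - <<'E'
from h import *
s=lambda u,v,z:ray('w1',u*.7,v*.7,z)
a,b=s(403.5,223,61),s(401.5,333,61);d=a-b
print('bow',a,b,(a+b)/2,np.linalg.norm(d),np.arctan2(d[1],d[0]))
print('collar',s(402.5,269,34))
K,T=load('w1');print(T.round(3).tolist())
for z in(34,61): print(z,proj('w1',[576.7,311.2,z])/.7)
E
```

```text
bow [612.04872783 315.23951896  61.        ] [549.68299491 303.69389245  61.        ] [580.86586137 309.4667057   61.        ] 63.425437590089466 0.18305526560794133
collar [580.84632758 309.37068779  34.        ]
[[0.199, -0.945, -0.26, 649.521], [-0.98, -0.192, -0.053, 324.212], [0.0, 0.265, -0.964, 344.41], [0.0, 0.0, 0.0, 1.0]]
34 [398.22091051 274.90221498]
61 [397.97228939 286.04041297]
```

send_rows(commands=[{"translation":[0.042,-0.018,-0.1],"twist":[0,0,-0.04]},{"translation":[0.042,-0.018,-0.2],"twist":[0,0,-0.04]},{"translation":[0.042,-0.018,-0.3],"twist":[0,0,-0.04]},{"translation":[0.042,-0.018,-0.4],"twist":[0,0,-0.04]},{"translation":[0.042,-0.018,-0.5],"twist":[0,0,-0.04]},{"translation":[0.042,-0.018,-0.6],"twist":[0,0,-0.04]},{"translation":[0.042,-0.018,-0.7],"twist":[0,0,-0.04]},{"translation":[0.042,-0.018,-0.8],"twist":[0,0,-0.04]},{"translation":[0.042,-0.018,-0.9],"twist":[0,0,-0.04]},{"translation":[0.042,-0.018,-1.0],"twist":[0,0,-0.04]}])

```text
t: 6.2
ee_pos: [580.6, 309.8, 263.9]
orientation: [-3.128, -0.287, -0.0]
ft_force: [1.1, -0.5, -0.3]
width: 88.3
```

send_rows(commands=[{"translation":[0,0,-0.1],"twist":[0,0,0]},{"translation":[0,0,-0.2],"twist":[0,0,0]},{"translation":[0,0,-0.3],"twist":[0,0,0]},{"translation":[0,0,-0.39],"twist":[0,0,0]},{"translation":[0,0,-0.39],"twist":[0,0,0]},{"translation":[0,0,-0.39],"twist":[0,0,0]},{"translation":[0,0,-0.39],"twist":[0,0,0]},{"translation":[0,0,-0.39],"twist":[0,0,0]},{"translation":[0,0,-0.39],"twist":[0,0,0]},{"translation":[0,0,-0.39],"twist":[0,0,0]}])

```text
t: 7.2
ee_pos: [580.6, 309.8, 226.0]
orientation: [-3.128, -0.287, -0.001]
ft_force: [0.3, -0.9, 0.4]
width: 88.0
```

send_rows(commands=[{"translation":[0,0,0],"twist":[0,0,0]},{"translation":[0,0,0],"twist":[0,0,0]},{"translation":[0,0,0],"twist":[0,0,0]},{"translation":[0,0,0],"twist":[0,0,0]},{"translation":[0,0,0],"twist":[0,0,0]},{"translation":[0,0,0],"twist":[0,0,0]},{"translation":[0,0,0],"twist":[0,0,0]},{"translation":[0,0,0],"twist":[0,0,0]},{"translation":[0,0,0],"twist":[0,0,0]},{"translation":[0,0,0],"twist":[0,0,0]}], grip=1)

```text
t: 8.2
ee_pos: [580.5, 309.8, 225.6]
orientation: [-3.128, -0.287, 0.0]
ft_force: [-0.2, 0.2, -1.2]
width: 13.0
```

```bash
python3 - <<'E'
from h import *
o=ctrl.get_obs();print(o['t'],o['width'],o['ee_pos'],o['orientation'],o['ft_force'])
E
```

```text
8.2 13.044327090140413 [580.54909133 309.75502251 225.63089333] [-3.12848393e+00 -2.86648278e-01  1.30419762e-04] [-0.23902681  0.2251217  -1.19944305]
```

send_rows(commands=[{"translation":[0,0,0.1],"twist":[0,0,0]},{"translation":[0,0,0.2],"twist":[0,0,0]},{"translation":[0,0,0.3],"twist":[0,0,0]},{"translation":[0,0,0.4],"twist":[0,0,0]},{"translation":[0,0,0.5],"twist":[0,0,0]},{"translation":[0,0,0.6],"twist":[0,0,0]},{"translation":[0,0,0.7],"twist":[0,0,0]},{"translation":[0,0,0.8],"twist":[0,0,0]},{"translation":[0,0,0.9],"twist":[0,0,0]},{"translation":[0,0,1.0],"twist":[0,0,0]}])

```text
t: 9.2
ee_pos: [580.5, 309.7, 326.5]
orientation: [3.128, 0.287, -0.0]
ft_force: [-1.1, 0.1, -0.7]
width: 13.0
```

send_rows(commands=[{"translation":[0,-0.03,0.1],"twist":[0,0,0]},{"translation":[0,-0.06,0.2],"twist":[0,0,0]},{"translation":[0,-0.09,0.3],"twist":[0,0,0]},{"translation":[0,-0.12,0.4],"twist":[0,0,0]},{"translation":[0,-0.15,0.5],"twist":[0,0,0]},{"translation":[0,-0.18,0.6],"twist":[0,0,0]},{"translation":[0,-0.21,0.7],"twist":[0,0,0]},{"translation":[0,-0.24,0.8],"twist":[0,0,0]},{"translation":[0,-0.27,0.88],"twist":[0,0,0]},{"translation":[0,-0.3,0.95],"twist":[0,0,0]}])

```text
t: 10.2
ee_pos: [580.6, 279.5, 421.5]
orientation: [-3.128, -0.287, -0.001]
ft_force: [-0.7, -0.5, -1.0]
width: 13.4
```

send_rows(commands=[{"translation":[-0.05,-0.1,0],"twist":[0,0,-0.06]},{"translation":[-0.1,-0.2,0],"twist":[0,0,-0.12]},{"translation":[-0.15,-0.3,0],"twist":[0,0,-0.18]},{"translation":[-0.2,-0.4,0],"twist":[0,0,-0.24]},{"translation":[-0.25,-0.5,0],"twist":[0,0,-0.3]},{"translation":[-0.3,-0.6,0],"twist":[0,0,-0.36]},{"translation":[-0.35,-0.7,0],"twist":[0,0,-0.42]},{"translation":[-0.4,-0.8,0],"twist":[0,0,-0.48]},{"translation":[-0.45,-0.9,0],"twist":[0,0,-0.54]},{"translation":[-0.5,-1.0,0],"twist":[0,0,-0.6]}])

```text
t: 11.2
ee_pos: [530.1, 178.9, 420.7]
orientation: [-3.136, 0.188, -0.0]
ft_force: [0.2, -0.5, -0.4]
width: 13.5
```

send_rows(commands=[{"translation":[-0.05,-0.1,0],"twist":[0,0,0]},{"translation":[-0.1,-0.2,0],"twist":[0,0,0]},{"translation":[-0.15,-0.3,0],"twist":[0,0,0]},{"translation":[-0.2,-0.4,0],"twist":[0,0,0]},{"translation":[-0.25,-0.5,0],"twist":[0,0,0]},{"translation":[-0.3,-0.6,0],"twist":[0,0,0]},{"translation":[-0.35,-0.7,0],"twist":[0,0,0]},{"translation":[-0.4,-0.8,0],"twist":[0,0,0]},{"translation":[-0.45,-0.9,0],"twist":[0,0,0]},{"translation":[-0.5,-1.0,0],"twist":[0,0,0]}])

```text
t: 12.2
ee_pos: [480.1, 78.9, 420.7]
orientation: [-3.136, 0.184, -0.0]
ft_force: [0.7, -0.6, -1.0]
width: 13.4
```

send_rows(commands=[{"translation":[-0.05,-0.1,0],"twist":[0,0,0]},{"translation":[-0.1,-0.2,0],"twist":[0,0,0]},{"translation":[-0.15,-0.3,0],"twist":[0,0,0]},{"translation":[-0.2,-0.4,0],"twist":[0,0,0]},{"translation":[-0.25,-0.5,0],"twist":[0,0,0]},{"translation":[-0.3,-0.6,0],"twist":[0,0,0]},{"translation":[-0.35,-0.7,0],"twist":[0,0,0]},{"translation":[-0.4,-0.8,0],"twist":[0,0,0]},{"translation":[-0.45,-0.9,0],"twist":[0,0,0]},{"translation":[-0.45,-0.92,0],"twist":[0,0,0]}])

```text
t: 13.2
ee_pos: [434.9, -13.2, 420.6]
orientation: [3.136, -0.186, -0.001]
ft_force: [0.0, 0.4, -1.3]
width: 13.1
```

```bash
python3 - <<'E'
from h import *
a=snap('wrist','w2')['img'];o=ctrl.get_obs();print(o['width'],o['ee_pos'],o['orientation'],o['ft_force'],o['qpos'])
cv2.imwrite('pics/w2b.png',cv2.resize(a[:,:,::-1],(800,600),interpolation=cv2.INTER_CUBIC))
E
```

```text
13.454152691577098 [435.32256751 -13.01433635 420.72162571] [ 3.13606852e+00 -1.85687433e-01  1.71939305e-04] [ 0.81808069 -0.0078113   0.117385  ] [-5.72048501e-02  1.16975539e-01  2.01396087e+00 -3.75986425e-05
  1.01054684e+00  1.63189388e+00]
```

View pics/w2b.png

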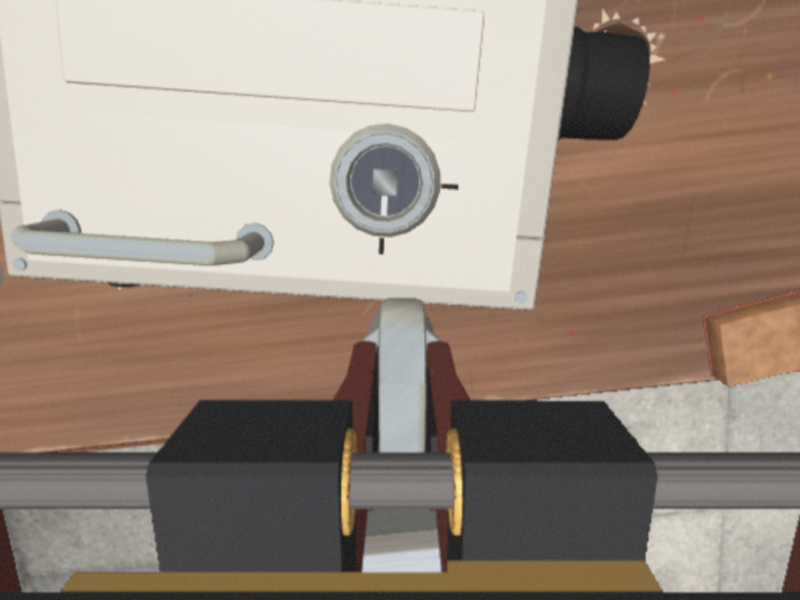

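The wrist view shows the lock with the stud near (385,182), its pointer towards the front edge, and the handle from (20,240) to (250,245). I'll zoom on the stud.

```bash
python3 - <<'E'
from h import *
a=cv2.imread('pics/w2.png')[80:176,220:316]
cv2.imwrite('pics/c2.png',cv2.resize(a,(576,576),interpolation=cv2.INTER_CUBIC))
E
```

```text
(no output)
```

View pics/c2.png

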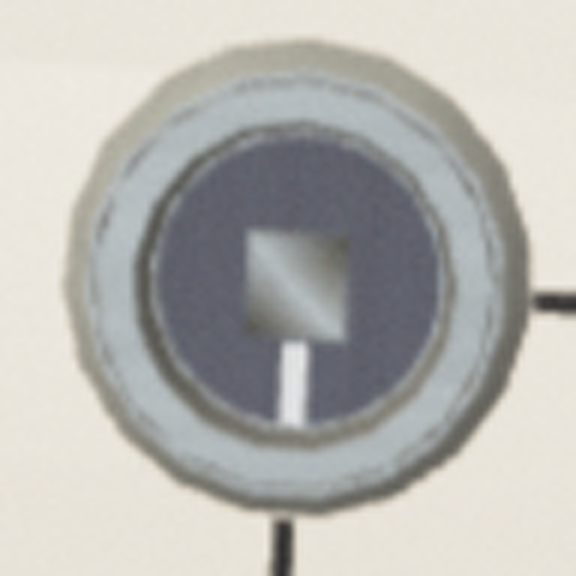

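```bash
python3 - <<'E'
from h import *
s=lambda u,v,z:ray('w2',220+(u+.5)/6-.5,80+(v+.5)/6-.5,z)
print('stud',s(297,287,134.5),'rim',s(297,284,142),s(298,288,142))
a,b=s(294,342,130),s(291,425,130);d=a-b;print('ptr ang',np.arctan2(d[1],d[0]))
c=[s(*p,134.5) for p in((247,232),(349,235),(345,342),(245,338))]
e=c[0]-c[1];print('edge',np.arctan2(-e[0],e[1]),np.linalg.norm(e)); e=c[0]-c[3];print(np.arctan2(e[1],e[0])); e=c[1]-c[2];print(np.arctan2(e[1],e[0]))
w=lambda u,v,z:ray('w2',u*.7,v*.7,z)
print('handle',w(20,240,168),w(212,254,168))
r=lambda u,v,z:w(u,v,z)
print('front corners',w(7,276,125),w(535,308,125))
# held key: bow far end top
print('key tip view',w(402,300,0), 'yaw cam',load('w2')[1].round(3).tolist())
for z in (61,78): print(proj('w2',np.array([435.3,-13,420.7-225.6+z])+[31.5,-3.6,0])/.7)
E
```

```text
stud [494.11884738 -12.90680822 134.5       ] rim [494.86639218 -13.23431438 142.        ] [494.4025301 -13.2917994 142.       ]
ptr ang -0.1640803635514386
edge -0.14728545657813985 12.0806217853934
-0.15252284871134342
-0.15917111235606785
handle [489.99658709 152.07337434 168.        ] [473.46564947  67.56076988 168.        ]
front corners [468.22165205 197.59053084 125.        ] [416.01453215 -86.60125476 125.        ]
key tip view [393.304815  -10.0629281   0.       ] yaw cam [[-0.118, -0.957, -0.263, 508.666], [-0.993, 0.114, 0.031, -22.997], [0.0, 0.265, -0.964, 400.634], [0.0, 0.0, 0.0, 1.0]]
[396.15336748 301.50048203]
[395.56344114 320.05424561]
```

send_rows(commands=[{"translation":[0.1,0.0,0],"twist":[0,0,-0.07]},{"translation":[0.2,0.0,0],"twist":[0,0,-0.07]},{"translation":[0.3,0.0,0],"twist":[0,0,-0.07]},{"translation":[0.4,0.016,0],"twist":[0,0,-0.07]},{"translation":[0.5,0.016,-0.08],"twist":[0,0,-0.07]},{"translation":[0.591,0.016,-0.18],"twist":[0,0,-0.07]},{"translation":[0.591,0.016,-0.28],"twist":[0,0,-0.07]},{"translation":[0.591,0.016,-0.38],"twist":[0,0,-0.07]},{"translation":[0.591,0.016,-0.48],"twist":[0,0,-0.07]},{"translation":[0.591,0.016,-0.48],"twist":[0,0,-0.07]}])

```text
t: 14.25
ee_pos: [493.8, -10.6, 370.9]
orientation: [3.132, -0.239, -0.005]
ft_force: [-0.1, 0.1, -1.2]
width: 13.2
```

send_rows(commands=[{"translation":[0,0,-0.02],"twist":[0,0,0]},{"translation":[0,0,-0.04],"twist":[0,0,0]},{"translation":[0,0,-0.06],"twist":[0,0,0]},{"translation":[0,0,-0.08],"twist":[0,0,0]},{"translation":[0,0,-0.1],"twist":[0,0,0]},{"translation":[0,0,-0.11],"twist":[0,0,0]},{"translation":[0,0,-0.12],"twist":[0,0,0]},{"translation":[0,0,-0.13],"twist":[0,0,0]},{"translation":[0,0,-0.13],"twist":[0,0,0]},{"translation":[0,0,-0.13],"twist":[0,0,0]}])

```text
t: 15.25
ee_pos: [494.7, -10.7, 359.8]
orientation: [3.132, -0.239, 0.0]
ft_force: [-0.7, -1.6, 1.3]
width: 13.4
```

```bash
python3 - <<'E'
from h import *
o=ctrl.get_obs();print(o['t'],o['width'],o['ee_pos'],o['orientation'],o['ft_force'],o['moment'])
E
```

```text
15.25 13.440763778639681 [494.69048882 -10.73200836 359.7593491 ] [ 3.13227877e+00 -2.38713487e-01  3.24372229e-04] [-0.65893288 -1.57336792  1.32587053] [-0.42085381  0.22055474  0.01293255]
```

send_rows(commands=[{"translation":[0,-0.003,-0.01],"twist":[0,0,0]},{"translation":[0,-0.003,-0.02],"twist":[0,0,0]},{"translation":[0,-0.003,-0.03],"twist":[0,0,0]},{"translation":[0,-0.003,-0.04],"twist":[0,0,0]},{"translation":[0,-0.003,-0.05],"twist":[0,0,0]},{"translation":[0,-0.003,-0.06],"twist":[0,0,0]},{"translation":[0,-0.003,-0.07],"twist":[0,0,0]},{"translation":[0,-0.003,-0.075],"twist":[0,0,0]},{"translation":[0,-0.003,-0.075],"twist":[0,0,0]},{"translation":[0,-0.003,-0.075],"twist":[0,0,0]}])

```text
t: 16.25
ee_pos: [494.6, -10.9, 352.1]
orientation: [3.132, -0.239, -0.0]
ft_force: [0.3, -3.4, -0.5]
width: 13.2
```

send_rows(commands=[{"translation":[0,0,0],"twist":[0,0,0.1]},{"translation":[0,0,0],"twist":[0,0,0.2]},{"translation":[0,0,0],"twist":[0,0,0.3]},{"translation":[0,0,0],"twist":[0,0,0.4]},{"translation":[0,0,0],"twist":[0,0,0.5]},{"translation":[0,0,0],"twist":[0,0,0.6]},{"translation":[0,0,0],"twist":[0,0,0.7]},{"translation":[0,0,0],"twist":[0,0,0.8]},{"translation":[0,0,0],"twist":[0,0,0.9]},{"translation":[0,0,0],"twist":[0,0,1.0]}])

```text
t: 17.25
ee_pos: [494.6, -10.8, 352.1]
orientation: [-3.093, -0.546, 0.0]
ft_force: [0.3, -2.6, -1.0]
width: 13.2
```

send_rows(commands=[{"translation":[0,0,0],"twist":[0,0,0.1]},{"translation":[0,0,0],"twist":[0,0,0.2]},{"translation":[0,0,0],"twist":[0,0,0.3]},{"translation":[0,0,0],"twist":[0,0,0.4]},{"translation":[0,0,0],"twist":[0,0,0.5]},{"translation":[0,0,0],"twist":[0,0,0.6]},{"translation":[0,0,0],"twist":[0,0,0.7]},{"translation":[0,0,0],"twist":[0,0,0.8]},{"translation":[0,0,0],"twist":[0,0,0.9]},{"translation":[0,0,0],"twist":[0,0,1.0]}])

```text
t: 18.25
ee_pos: [494.4, -10.4, 352.0]
orientation: [-2.861, -1.293, 0.001]
ft_force: [-1.2, 1.6, -0.5]
width: 13.2
```

send_rows(commands=[{"translation":[0,0,0],"twist":[0,0,0.1]},{"translation":[0,0,0],"twist":[0,0,0.2]},{"translation":[0,0,0],"twist":[0,0,0.3]},{"translation":[0,0,0],"twist":[0,0,0.4]},{"translation":[0,0,0],"twist":[0,0,0.5]},{"translation":[0,0,0],"twist":[0,0,0.6]},{"translation":[0,0,0],"twist":[0,0,0.7]},{"translation":[0,0,0],"twist":[0,0,0.8]},{"translation":[0,0,0],"twist":[0,0,0.9]},{"translation":[0,0,0],"twist":[0,0,1.0]}])

```text
t: 19.25
ee_pos: [494.0, -10.2, 351.9]
orientation: [-2.451, -1.96, 0.001]
ft_force: [-2.4, 4.0, 1.4]
width: 13.4
```

```bash
python3 - <<'E'
from h import *
o=ctrl.get_obs();print(o['t'],o['width'],o['ee_pos'],o['orientation'],o['ft_force'],o['moment'],o['qpos'])
E
```

```text
19.25 13.395578902125719 [493.96215975 -10.17715602 351.91494436] [-2.45112450e+00 -1.95988897e+00  9.09121490e-04] [-2.4466779   3.98140862  1.3583332 ] [ 0.6901881   0.74337138 -0.04197316] [-0.04522178  0.30806923  1.95582207  0.00267759  0.88028295  0.17488748]
```

send_rows(commands=[{"translation":[0,0,0],"twist":[0,0,0.04]},{"translation":[0,0,0],"twist":[0,0,0.08]},{"translation":[0,0,0],"twist":[0,0,0.12]},{"translation":[0,0,0],"twist":[0,0,0.16]},{"translation":[0,0,0],"twist":[0,0,0.16]},{"translation":[0,0,0],"twist":[0,0,0.16]},{"translation":[0,0,0],"twist":[0,0,0.16]},{"translation":[0,0,0],"twist":[0,0,0.13]},{"translation":[0,0,0],"twist":[0,0,0.1]},{"translation":[0,0,0],"twist":[0,0,0.1]}])

```text
t: 20.25
ee_pos: [493.9, -10.3, 351.8]
orientation: [-2.404, -2.017, 0.001]
ft_force: [-3.8, 3.4, 1.2]
width: 13.3
```

send_rows(commands=[{"translation":[0,0,0.05],"twist":[0,0,0]},{"translation":[0,0,0.1],"twist":[0,0,0]},{"translation":[0,0,0.15],"twist":[0,0,0]},{"translation":[0,0,0.2],"twist":[0,0,0]},{"translation":[0,0,0.28],"twist":[0,0,0]},{"translation":[0,0,0.36],"twist":[0,0,0]},{"translation":[0,0,0.44],"twist":[0,0,0]},{"translation":[0,0,0.52],"twist":[0,0,0]},{"translation":[0,0,0.6],"twist":[0,0,0]},{"translation":[0,0,0.65],"twist":[0,0,0]}])

```text
t: 21.25
ee_pos: [494.8, -10.9, 418.1]
orientation: [2.404, 2.021, 0.001]
ft_force: [1.0, -0.3, -0.3]
width: 13.2
```

```bash
python3 - <<'E'
from h import *
a=snap('wrist','w3')['img'];b=snap('top','top3')['img'];o=ctrl.get_obs();print(o['t'],o['width'],o['ee_pos'],o['orientation'],o['ft_force'],o['moment'])
cv2.imwrite('pics/w3b.png',np.hstack([cv2.resize(a[:,:,::-1],(400,300)),cv2.resize(b[155:245,175:295][:,:,::-1],(400,300),interpolation=cv2.INTER_CUBIC)]))
E
```

```text
21.35 13.338741505695756 [494.85087891 -10.95309779 418.03538448] [2.40428530e+00 2.02053531e+00 1.67818010e-03] [ 0.06572271 -1.27288019 -1.41140566] [-0.07788207  0.04959324 -0.02617468]
```

View pics/w3b.png

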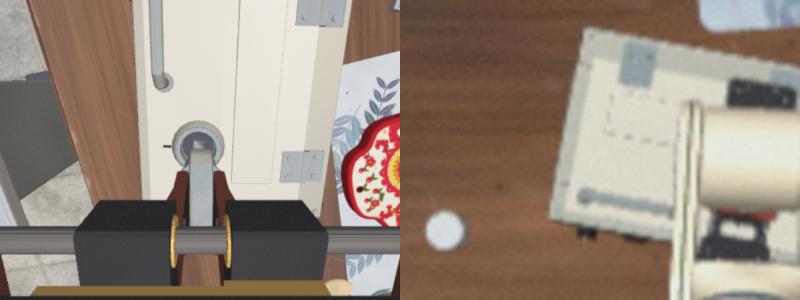

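send_rows(commands=[{"translation":[0.03,0.1,0],"twist":[0,0,0]},{"translation":[0.06,0.2,0],"twist":[0,0,0]},{"translation":[0.09,0.3,0],"twist":[0,0,0]},{"translation":[0.12,0.4,0],"twist":[0,0,0]},{"translation":[0.15,0.5,0],"twist":[0,0,0]},{"translation":[0.18,0.6,0],"twist":[0,0,0]},{"translation":[0.21,0.7,0],"twist":[0,0,0]},{"translation":[0.24,0.8,0],"twist":[0,0,0]},{"translation":[0.27,0.9,0],"twist":[0,0,0]},{"translation":[0.3,1.0,0],"twist":[0,0,0]}])

```text
t: 22.35
ee_pos: [524.9, 89.9, 417.2]
orientation: [-2.405, -2.021, -0.0]
ft_force: [0.7, -0.5, -1.4]
width: 13.5
```

send_rows(commands=[{"translation":[0.03,0.1,0],"twist":[0,0,0]},{"translation":[0.06,0.2,0],"twist":[0,0,0]},{"translation":[0.09,0.3,0],"twist":[0,0,0]},{"translation":[0.12,0.4,0],"twist":[0,0,0]},{"translation":[0.15,0.5,0],"twist":[0,0,0]},{"translation":[0.18,0.6,0],"twist":[0,0,0]},{"translation":[0.21,0.7,0],"twist":[0,0,0]},{"translation":[0.24,0.8,0],"twist":[0,0,0]},{"translation":[0.27,0.9,0],"twist":[0,0,0]},{"translation":[0.3,1.0,0],"twist":[0,0,0]}])

```text
t: 23.35
ee_pos: [554.9, 189.9, 417.2]
orientation: [-2.405, -2.021, -0.0]
ft_force: [0.2, -0.8, -0.1]
width: 13.4
```

send_rows(commands=[{"translation":[0.03,0.1,0],"twist":[0,0,0]},{"translation":[0.06,0.2,0],"twist":[0,0,0]},{"translation":[0.09,0.3,0],"twist":[0,0,0]},{"translation":[0.12,0.4,-0.1],"twist":[0,0,0]},{"translation":[0.15,0.5,-0.2],"twist":[0,0,0]},{"translation":[0.18,0.6,-0.3],"twist":[0,0,0]},{"translation":[0.21,0.7,-0.4],"twist":[0,0,0]},{"translation":[0.24,0.8,-0.5],"twist":[0,0,0]},{"translation":[0.26,0.9,-0.6],"twist":[0,0,0]},{"translation":[0.26,1.0,-0.7],"twist":[0,0,0]}])

```text
t: 24.35
ee_pos: [580.9, 289.9, 346.1]
orientation: [-2.405, -2.021, 0.0]
ft_force: [-1.1, -0.3, -0.9]
width: 13.7
```

send_rows(commands=[{"translation":[0,0.1,-0.1],"twist":[0,0,0]},{"translation":[0,0.2,-0.2],"twist":[0,0,0]},{"translation":[0,0.2,-0.3],"twist":[0,0,0]},{"translation":[0,0.2,-0.4],"twist":[0,0,0]},{"translation":[0,0.2,-0.5],"twist":[0,0,0]},{"translation":[0,0.2,-0.6],"twist":[0,0,0]},{"translation":[0,0.2,-0.7],"twist":[0,0,0]},{"translation":[0,0.2,-0.8],"twist":[0,0,0]},{"translation":[0,0.2,-0.9],"twist":[0,0,0]},{"translation":[0,0.2,-0.95],"twist":[0,0,0]}])

```text
t: 25.35
ee_pos: [580.4, 308.9, 250.9]
orientation: [-2.405, -2.021, 0.002]
ft_force: [0.5, -0.7, -1.8]
width: 13.3
```

```bash
python3 - <<'E'
from h import *
a=snap('scene','s4')['img'];o=ctrl.get_obs();print(o['t'],o['width'],o['ee_pos'],o['orientation'],o['ft_force'],o['moment'])
print(proj('s4',[580,310,0]),proj('s4',[580,310,100]))
u,v=proj('s4',[560,250,60]).astype(int)
cv2.imwrite('pics/s4b.png',cv2.resize(a[v-75:v+75,u-100:u+100,::-1],(800,600),interpolation=cv2.INTER_CUBIC))
E
```

```text
25.4 13.318394516596914 [580.2368329  308.80925878 250.4529856 ] [-2.40475747 -2.02086084  0.00314636] [-0.12732936 -0.32361572 -1.78230391] [-0.06222176  0.02838782 -0.0042468 ]
[190.46019963 293.78333214] [188.1179287  271.51050928]
```

View pics/s4b.png

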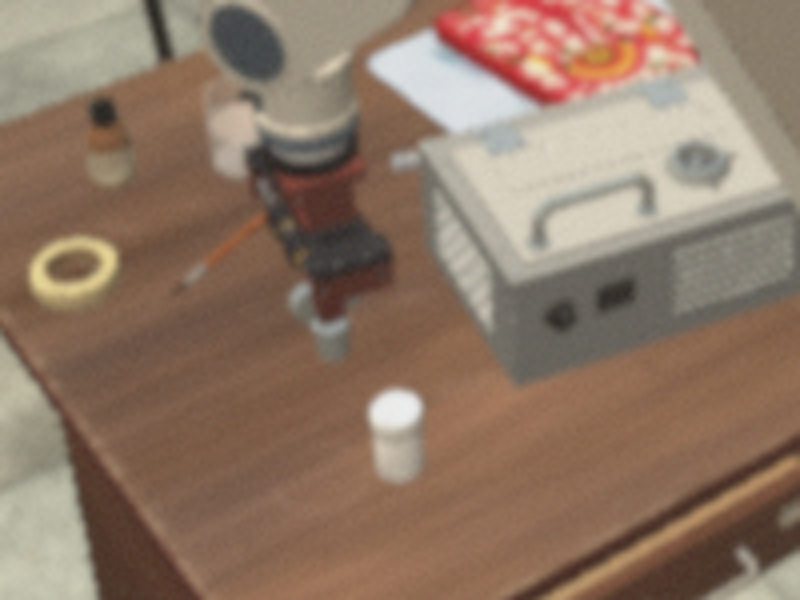

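The scene view shows the key held upright (barrel at (332,338)), the panel shut and the jar undisturbed. Lowering it now.

send_rows(commands=[{"translation":[0,0,-0.05],"twist":[0,0,0]},{"translation":[0,0,-0.1],"twist":[0,0,0]},{"translation":[0,0,-0.15],"twist":[0,0,0]},{"translation":[0,0,-0.19],"twist":[0,0,0]},{"translation":[0,0,-0.21],"twist":[0,0,0]},{"translation":[0,0,-0.23],"twist":[0,0,0]},{"translation":[0,0,-0.24],"twist":[0,0,0]},{"translation":[0,0,-0.246],"twist":[0,0,0]},{"translation":[0,0,-0.246],"twist":[0,0,0]},{"translation":[0,0,-0.246],"twist":[0,0,0]}])

```text
t: 26.4
ee_pos: [580.7, 309.1, 227.7]
orientation: [2.405, 2.021, 0.0]
ft_force: [-0.4, -0.5, -1.3]
width: 13.5
```

send_rows(commands=[{"translation":[0,0,-0.005],"twist":[0,0,0]},{"translation":[0,0,-0.01],"twist":[0,0,0]},{"translation":[0,0,-0.015],"twist":[0,0,0]},{"translation":[0,0,-0.017],"twist":[0,0,0]},{"translation":[0,0,-0.017],"twist":[0,0,0]},{"translation":[0,0,-0.017],"twist":[0,0,0]},{"translation":[0,0,-0.017],"twist":[0,0,0]},{"translation":[0,0,-0.017],"twist":[0,0,0]},{"translation":[0,0,-0.017],"twist":[0,0,0]},{"translation":[0,0,-0.017],"twist":[0,0,0]}])

```text
t: 27.4
ee_pos: [580.7, 309.1, 225.9]
orientation: [-2.405, -2.021, 0.0]
ft_force: [-0.0, 0.3, -1.6]
width: 12.9
```

send_rows(commands=[{"translation":[0,0,0],"twist":[0,0,0]},{"translation":[0,0,0],"twist":[0,0,0]},{"translation":[0,0,0],"twist":[0,0,0]},{"translation":[0,0,0],"twist":[0,0,0]},{"translation":[0,0,0],"twist":[0,0,0]},{"translation":[0,0,0],"twist":[0,0,0]},{"translation":[0,0,0],"twist":[0,0,0]},{"translation":[0,0,0],"twist":[0,0,0]},{"translation":[0,0,0],"twist":[0,0,0]},{"translation":[0,0,0],"twist":[0,0,0]}], grip=-1)

```text
t: 28.4
ee_pos: [580.6, 309.1, 225.9]
orientation: [-2.405, -2.021, 0.0]
ft_force: [0.2, 0.1, -0.1]
width: 86.9
```

send_rows(commands=[{"translation":[0,0,0.05],"twist":[0,0,0]},{"translation":[0,0,0.1],"twist":[0,0,0]},{"translation":[0,0,0.2],"twist":[0,0,0]},{"translation":[0,0,0.3],"twist":[0,0,0]},{"translation":[0,0,0.4],"twist":[0,0,0]},{"translation":[0,0,0.5],"twist":[0,0,0]},{"translation":[0,0,0.6],"twist":[0,0,0]},{"translation":[0,0,0.75],"twist":[0,0,0]},{"translation":[0,0,0.9],"twist":[0,0,0]},{"translation":[0,0,1.0],"twist":[0,0,0]}])

```text
t: 29.4
ee_pos: [581.0, 309.2, 327.9]
orientation: [2.405, 2.021, 0.003]
ft_force: [0.7, -0.9, 0.5]
width: 87.7
```

send_rows(commands=[{"translation":[0,0,0.1],"twist":[0,0,0]},{"translation":[0,0,0.2],"twist":[0,0,0]},{"translation":[0,0,0.3],"twist":[0,0,0]},{"translation":[0,0,0.4],"twist":[0,0,0]},{"translation":[0,0,0.5],"twist":[0,0,0]},{"translation":[0,0,0.6],"twist":[0,0,0]},{"translation":[0,0,0.7],"twist":[0,0,0]},{"translation":[0,0,0.7],"twist":[0,0,0]},{"translation":[0,0,0.7],"twist":[0,0,0]},{"translation":[0,0,0.7],"twist":[0,0,0]}])

```text
t: 30.4
ee_pos: [580.5, 309.0, 395.3]
orientation: [-2.405, -2.021, 0.002]
ft_force: [0.4, -0.5, -0.5]
width: 87.6
```

```bash
python3 - <<'E'
from h import *
a=snap('wrist','w5')['img'];b=snap('top','top5')['img'];o=ctrl.get_obs();print(o['t'],o['width'],o['ee_pos'],o['orientation'],o['ft_force'],o['moment'])
cv2.imwrite('pics/w5b.png',np.hstack([cv2.resize(a[:,:,::-1],(400,300)),cv2.resize(b[165:240,220:320][:,:,::-1],(400,300),interpolation=cv2.INTER_CUBIC)]))
E
```

```text
30.5 87.54163199453495 [580.51075715 308.969832   395.20248647] [-2.40487785e+00 -2.02103075e+00  1.79059890e-03] [-0.36418303 -0.57885402  0.42649513] [-0.0497299   0.10824362 -0.00272401]
```

View pics/w5b.png

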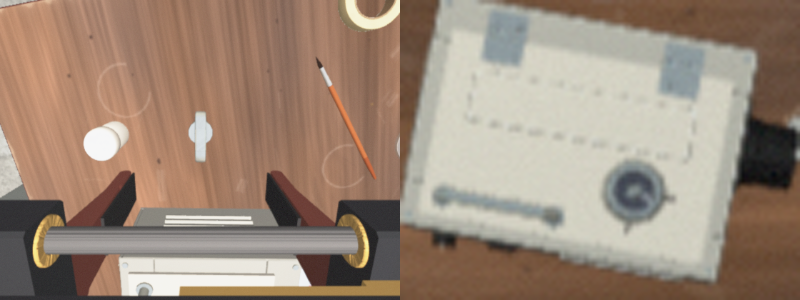

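The key stands free on the table, the panel is shut, and the pointer now points right. Next is the handle, at about (481,109).

send_rows(commands=[{"translation":[-0.05,-0.1,0],"twist":[0,0,-0.028]},{"translation":[-0.1,-0.2,0],"twist":[0,0,-0.028]},{"translation":[-0.15,-0.3,0],"twist":[0,0,-0.028]},{"translation":[-0.2,-0.4,0],"twist":[0,0,-0.028]},{"translation":[-0.25,-0.5,0],"twist":[0,0,-0.028]},{"translation":[-0.3,-0.6,0],"twist":[0,0,-0.028]},{"translation":[-0.35,-0.7,0],"twist":[0,0,-0.028]},{"translation":[-0.4,-0.8,0],"twist":[0,0,-0.028]},{"translation":[-0.45,-0.9,0],"twist":[0,0,-0.028]},{"translation":[-0.5,-1.0,0],"twist":[0,0,-0.028]}])

```text
t: 31.5
ee_pos: [530.2, 208.2, 395.9]
orientation: [2.419, 2.004, 0.0]
ft_force: [0.0, -0.1, -0.1]
width: 87.4
```

send_rows(commands=[{"translation":[-0.05,-0.1,0],"twist":[0,0,0]},{"translation":[-0.1,-0.2,0],"twist":[0,0,0]},{"translation":[-0.15,-0.3,0],"twist":[0,0,0]},{"translation":[-0.2,-0.4,0],"twist":[0,0,0]},{"translation":[-0.25,-0.5,0],"twist":[0,0,0]},{"translation":[-0.3,-0.6,0],"twist":[0,0,0]},{"translation":[-0.35,-0.7,0],"twist":[0,0,0]},{"translation":[-0.4,-0.8,0],"twist":[0,0,0]},{"translation":[-0.45,-0.9,0],"twist":[0,0,0]},{"translation":[-0.5,-1.0,0],"twist":[0,0,0]}])

```text
t: 32.5
ee_pos: [480.2, 108.2, 395.9]
orientation: [2.419, 2.004, 0.0]
ft_force: [0.8, 0.6, -0.6]
width: 87.6
```

send_rows(commands=[{"translation":[0,0,-0.1],"twist":[0,0,0]},{"translation":[0,0,-0.2],"twist":[0,0,0]},{"translation":[0,0,-0.3],"twist":[0,0,0]},{"translation":[0,0,-0.4],"twist":[0,0,0]},{"translation":[0,0,-0.5],"twist":[0,0,0]},{"translation":[0,0,-0.61],"twist":[0,0,0]},{"translation":[0,0,-0.61],"twist":[0,0,0]},{"translation":[0,0,-0.61],"twist":[0,0,0]},{"translation":[0,0,-0.61],"twist":[0,0,0]},{"translation":[0,0,-0.61],"twist":[0,0,0]}])

```text
t: 33.5
ee_pos: [480.8, 109.1, 335.3]
orientation: [2.419, 2.004, 0.001]
ft_force: [0.5, -0.4, 0.3]
width: 87.8
```

```bash
python3 - <<'E'
from h import *
a=snap('wrist','w6')['img'];o=ctrl.get_obs();print(o['t'],o['width'],o['ee_pos'],o['orientation'],o['ft_force'])
cv2.imwrite('pics/w6b.png',a[:,:,::-1])
E
```

```text
33.55 87.83834309967774 [480.82548476 109.09537493 335.3522215 ] [2.41878666e+00 2.00400621e+00 1.41185359e-03] [-1.14303096  0.85315841  0.59646882]
```

View pics/w6b.png

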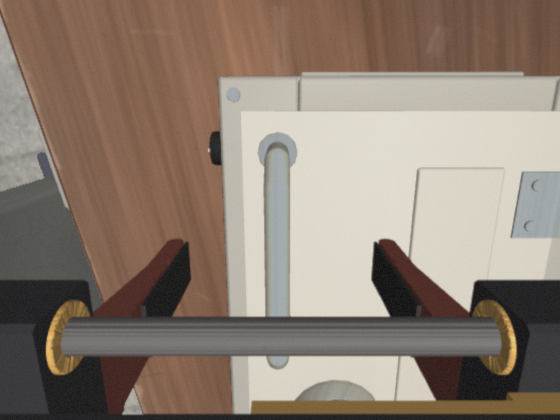

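The bar at u≈277 sits 1.4 mm left of the jaw centre (281), so I'll correct by that and then grip.

send_rows(commands=[{"translation":[-0.014,0.003,0],"twist":[0,0,0]},{"translation":[-0.014,0.003,0],"twist":[0,0,0]},{"translation":[-0.014,0.003,0],"twist":[0,0,0]},{"translation":[-0.014,0.003,0],"twist":[0,0,0]},{"translation":[-0.014,0.003,0],"twist":[0,0,0]},{"translation":[-0.014,0.003,0],"twist":[0,0,0]},{"translation":[-0.014,0.003,0],"twist":[0,0,0]},{"translation":[-0.014,0.003,0],"twist":[0,0,0]},{"translation":[-0.014,0.003,0],"twist":[0,0,0]},{"translation":[-0.014,0.003,0],"twist":[0,0,0]}], grip=1)

```text
t: 34.55
ee_pos: [479.2, 109.4, 334.9]
orientation: [-2.419, -2.004, 0.0]
ft_force: [-0.3, 0.4, -0.1]
width: 11.5
```

```bash
python3 - <<'E'
from h import *
o=ctrl.get_obs();print(o['t'],o['width'],o['ee_pos'],o['orientation'],o['ft_force'],o['moment'])
r=np.hypot(151.5,39.5);a0=np.arctan2(39.5,151.5)
def p(d): a=a0+np.radians(d); s=151.5-r*np.cos(a); return np.array([s*.983,-s*.186,r*np.sin(a)-39.5])
kn=[0,22,38,53,68,83,98]
for i in range(6):
    print([(p(kn[i]+(kn[i+1]-kn[i])*k/10)-p(kn[i])).__truediv__(100).round(3).tolist() for k in range(1,11)])
E
```

```text
34.55 11.536552978908267 [479.24689041 109.36027815 334.86508671] [-2.41908809e+00 -2.00436222e+00  1.02275465e-04] [-0.29701423  0.36837555 -0.13115144] [-0.0869828   0.06312711 -0.00727391]
[[0.016, -0.003, 0.058], [0.034, -0.006, 0.115], [0.054, -0.01, 0.172], [0.077, -0.015, 0.227], [0.101, -0.019, 0.282], [0.128, -0.024, 0.336], [0.157, -0.03, 0.388], [0.187, -0.035, 0.44], [0.22, -0.042, 0.49], [0.254, -0.048, 0.539]]
[[0.026, -0.005, 0.035], [0.053, -0.01, 0.069], [0.081, -0.015, 0.102], [0.11, -0.021, 0.134], [0.14, -0.026, 0.166], [0.17, -0.032, 0.197], [0.202, -0.038, 0.226], [0.234, -0.044, 0.255], [0.267, -0.051, 0.283], [0.301, -0.057, 0.31]]
[[0.032, -0.006, 0.024], [0.065, -0.012, 0.048], [0.099, -0.019, 0.071], [0.133, -0.025, 0.093], [0.168, -0.032, 0.113], [0.203, -0.038, 0.133], [0.238, -0.045, 0.152], [0.275, -0.052, 0.17], [0.311, -0.059, 0.188], [0.348, -0.066, 0.204]]
[[0.037, -0.007, 0.015], [0.075, -0.014, 0.029], [0.113, -0.021, 0.042], [0.152, -0.029, 0.054], [0.191, -0.036, 0.065], [0.23, -0.043, 0.075], [0.269, -0.051, 0.084], [0.309, -0.058, 0.092], [0.348, -0.066, 0.099], [0.388, -0.073, 0.105]]
[[0.04, -0.008, 0.005], [0.08, -0.015, 0.008], [0.12, -0.023, 0.011], [0.161, -0.03, 0.013], [0.201, -0.038, 0.013], [0.241, -0.046, 0.012], [0.281, -0.053, 0.011], [0.322, -0.061, 0.008], [0.362, -0.068, 0.004], [0.402, -0.076, -0.001]]
[[0.04, -0.008, -0.006], [0.08, -0.015, -0.013], [0.119, -0.023, -0.021], [0.158, -0.03, -0.03], [0.197, -0.037, -0.04], [0.236, -0.045, -0.052], [0.275, -0.052, -0.064], [0.313, -0.059, -0.077], [0.35, -0.066, -0.091], [0.388, -0.073, -0.107]]
```

send_rows(commands=[{"translation":[0.02,0,0.06],"twist":[0,0,0]},{"translation":[0.03,-0.01,0.115],"twist":[0,0,0]},{"translation":[0.05,-0.01,0.17],"twist":[0,0,0]},{"translation":[0.08,-0.015,0.23],"twist":[0,0,0]},{"translation":[0.1,-0.02,0.28],"twist":[0,0,0]},{"translation":[0.13,-0.025,0.335],"twist":[0,0,0]},{"translation":[0.16,-0.03,0.39],"twist":[0,0,0]},{"translation":[0.19,-0.035,0.44],"twist":[0,0,0]},{"translation":[0.22,-0.04,0.49],"twist":[0,0,0]},{"translation":[0.255,-0.048,0.54],"twist":[0,0,0]}])

```text
t: 35.55
ee_pos: [504.2, 104.6, 389.0]
orientation: [-2.418, -2.003, 0.003]
ft_force: [-6.3, 3.5, -3.6]
width: 10.3
```

send_rows(commands=[{"translation":[0.026,-0.005,0.035],"twist":[0,0,0]},{"translation":[0.053,-0.01,0.07],"twist":[0,0,0]},{"translation":[0.08,-0.015,0.1],"twist":[0,0,0]},{"translation":[0.11,-0.02,0.135],"twist":[0,0,0]},{"translation":[0.14,-0.026,0.165],"twist":[0,0,0]},{"translation":[0.17,-0.032,0.2],"twist":[0,0,0]},{"translation":[0.2,-0.038,0.225],"twist":[0,0,0]},{"translation":[0.235,-0.044,0.255],"twist":[0,0,0]},{"translation":[0.267,-0.05,0.283],"twist":[0,0,0]},{"translation":[0.3,-0.057,0.31],"twist":[0,0,0]}])

```text
t: 36.55
ee_pos: [533.2, 99.2, 420.6]
orientation: [-2.416, -2.001, 0.006]
ft_force: [-13.7, 5.8, 6.4]
width: 10.0
```

send_rows(commands=[{"translation":[0.026,-0.005,0.034],"twist":[0,0,0]},{"translation":[0.059,-0.01,0.06],"twist":[0,0,0]},{"translation":[0.093,-0.018,0.083],"twist":[0,0,0]},{"translation":[0.127,-0.025,0.105],"twist":[0,0,0]},{"translation":[0.162,-0.03,0.126],"twist":[0,0,0]},{"translation":[0.197,-0.037,0.146],"twist":[0,0,0]},{"translation":[0.232,-0.044,0.165],"twist":[0,0,0]},{"translation":[0.27,-0.05,0.183],"twist":[0,0,0]},{"translation":[0.305,-0.058,0.202],"twist":[0,0,0]},{"translation":[0.342,-0.065,0.218],"twist":[0,0,0]}])

```text
t: 37.55
ee_pos: [568.2, 92.6, 443.7]
orientation: [-2.418, -2.003, 0.002]
ft_force: [-11.7, 2.8, 9.9]
width: 10.3
```

```bash
python3 - <<'E'
from h import *
a=snap('scene','s7')['img'];o=ctrl.get_obs();print(o['t'],o['width'],o['ee_pos'],o['orientation'],o['ft_force'],o['moment'])
E
```

```text
37.6 9.915530136992297 [568.83349306  92.37830501 444.00273284] [-2.41844784e+00 -2.00397877e+00  7.51687533e-04] [-9.51542506  1.66994884  8.10535353] [0.20696954 1.96593376 0.01934284]
```

send_rows(commands=[{"translation":[0.036,-0.007,0.02],"twist":[0,0,0]},{"translation":[0.074,-0.014,0.037],"twist":[0,0,0]},{"translation":[0.112,-0.021,0.053],"twist":[0,0,0]},{"translation":[0.15,-0.029,0.067],"twist":[0,0,0]},{"translation":[0.19,-0.036,0.08],"twist":[0,0,0]},{"translation":[0.23,-0.043,0.09],"twist":[0,0,0]},{"translation":[0.268,-0.05,0.099],"twist":[0,0,0]},{"translation":[0.308,-0.058,0.107],"twist":[0,0,0]},{"translation":[0.347,-0.066,0.114],"twist":[0,0,0]},{"translation":[0.387,-0.073,0.12],"twist":[0,0,0]}])

```text
t: 38.6
ee_pos: [607.6, 85.0, 455.7]
orientation: [2.419, 2.004, 0.0]
ft_force: [-6.7, 0.3, 5.1]
width: 10.3
```

send_rows(commands=[{"translation":[0.04,-0.008,0.005],"twist":[0,0,0]},{"translation":[0.08,-0.015,0.008],"twist":[0,0,0]},{"translation":[0.12,-0.023,0.011],"twist":[0,0,0]},{"translation":[0.161,-0.03,0.013],"twist":[0,0,0]},{"translation":[0.2,-0.038,0.013],"twist":[0,0,0]},{"translation":[0.241,-0.046,0.012],"twist":[0,0,0]},{"translation":[0.281,-0.053,0.011],"twist":[0,0,0]},{"translation":[0.322,-0.06,0.008],"twist":[0,0,0]},{"translation":[0.362,-0.068,0.004],"twist":[0,0,0]},{"translation":[0.402,-0.076,0],"twist":[0,0,0]}])

```text
t: 39.6
ee_pos: [648.1, 77.1, 455.5]
orientation: [2.418, 2.004, 0.001]
ft_force: [-4.6, 0.4, 4.9]
width: 10.0
```

send_rows(commands=[{"translation":[0.04,-0.008,-0.006],"twist":[0,0,0]},{"translation":[0.08,-0.015,-0.013],"twist":[0,0,0]},{"translation":[0.12,-0.023,-0.021],"twist":[0,0,0]},{"translation":[0.158,-0.03,-0.03],"twist":[0,0,0]},{"translation":[0.197,-0.037,-0.04],"twist":[0,0,0]},{"translation":[0.236,-0.045,-0.052],"twist":[0,0,0]},{"translation":[0.275,-0.052,-0.064],"twist":[0,0,0]},{"translation":[0.313,-0.059,-0.077],"twist":[0,0,0]},{"translation":[0.35,-0.066,-0.091],"twist":[0,0,0]},{"translation":[0.36,-0.068,-0.095],"twist":[0,0,0]}])

```text
t: 40.6
ee_pos: [684.5, 70.3, 444.5]
orientation: [2.418, 2.003, 0.001]
ft_force: [-3.3, -2.3, 5.7]
width: 10.0
```

```bash
python3 - <<'E'
from h import *
a=snap('scene','s8')['img'];snap('wrist','w8');snap('top','t8');o=ctrl.get_obs();print(o['t'],o['width'],o['ee_pos'],o['orientation'],o['ft_force'],o['moment'])
E
```

```text
40.75 9.95755386724404 [684.46855096  70.32021382 444.43524511] [2.41786764e+00 2.00306959e+00 1.86181228e-03] [ 0.40033667 -3.36494694  2.83658781] [-0.46899875  0.14158376  0.02284028]
```

send_rows(commands=[{"translation":[0,0,0],"twist":[0,0,0]},{"translation":[0,0,0],"twist":[0,0,0]},{"translation":[0,0,0],"twist":[0,0,0]},{"translation":[0,0,0],"twist":[0,0,0]},{"translation":[0,0,0],"twist":[0,0,0]},{"translation":[0,0,0.03],"twist":[0,0,0]},{"translation":[0,0,0.07],"twist":[0,0,0]},{"translation":[0,0,0.12],"twist":[0,0,0]},{"translation":[0,0,0.18],"twist":[0,0,0]},{"translation":[0,0,0.24],"twist":[0,0,0]}], grip=0.45)

```text
t: 41.75
ee_pos: [683.9, 70.7, 469.0]
orientation: [2.419, 2.004, 0.001]
ft_force: [0.7, -0.9, 0.8]
width: 23.8
```

send_rows(commands=[{"translation":[0,0,0.08],"twist":[0,0,0]},{"translation":[0,0,0.16],"twist":[0,0,0]},{"translation":[0,0,0.24],"twist":[0,0,0]},{"translation":[0,0,0.32],"twist":[0,0,0]},{"translation":[0,0,0.4],"twist":[0,0,0]},{"translation":[0,0,0.48],"twist":[0,0,0]},{"translation":[0,0,0.56],"twist":[0,0,0]},{"translation":[0,0,0.64],"twist":[0,0,0]},{"translation":[0,0,0.72],"twist":[0,0,0]},{"translation":[0,0,0.8],"twist":[0,0,0]}])

```text
t: 42.75
ee_pos: [683.8, 70.7, 548.8]
orientation: [-2.419, -2.004, -0.0]
ft_force: [-0.4, 0.4, -0.1]
width: 24.2
```

```bash
python3 - <<'E'
from h import *
s=snap('scene','s9')['img'];t=snap('top','t9')['img'];o=ctrl.get_obs();print(o['t'],o['width'],o['ee_pos'],o['ft_force'])
a=s[190:310,140:300];b=t[150:245,175:302]
f=lambda x:cv2.resize(x[:,:,::-1],(400,300),interpolation=cv2.INTER_CUBIC)
cv2.imwrite('pics/f9.png',np.hstack([f(a),f(b)]))
E
```

```text
42.85 24.29288337106109 [684.01293628  70.70960396 549.8080242 ] [0.77819525 0.01371362 0.2904703 ]
```

View pics/f9.png

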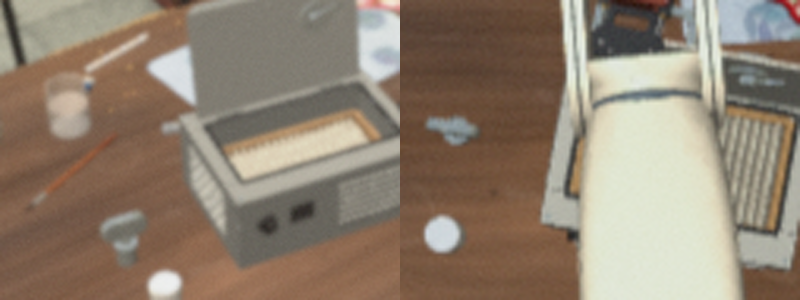

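The panel stands open past upright, the key stands upright, the jar is in place and the gripper is clear with about zero force.

```bash
python3 -c "
from workcell import ctrl
print(ctrl.close_job())"
```

```text
the job is handed in; nothing more can be done
None
```

I did the whole task in order and handed it in at about 43 s of the 69 s allowed; the hand-in reported no verdict.

- **Latch:** I fitted the key on the stud to within about 0.5 mm of full depth by tool height. I then turned it about 1.57 rad anticlockwise. A picture after taking the key off shows the panel shut and the pointer to the right.
- **Key:** I stood it back on the table near its first spot and let go of it before touching the panel. The last picture shows it upright.
- **Panel:** I swung it up by the handle to about 97° (1.69 rad), worked out from the arm's path and not measured directly. In the last picture, taken after letting go, it stands open by itself.
- **Gripper and bystanders:** The tips end about 70 mm above the panel's edge, with roughly zero force. I never took the bare fingers near the stud. The jar is where it was, and the arm never went near the sanding block or the spoon, though I did not re-measure any of the three.

Some readings disagreed:
- **Cameras:** The top and wrist cameras differed by about 4 mm in x, and the wrist camera was about 1.75 mm off sideways. I used the wrist values with that correction.
- **Handle swing:** The bar pushed back with up to about 15 N because my assumed arc was a few mm too tight, and the grip reading fell from 11.5 to 10 mm. It did not slip free.

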